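# Pack the gift chest and present it with the lid part open

### The arm

A 6-joint arm with a two-finger parallel gripper is mounted at the origin on a cart in front of the work surface, level with it; the furniture and walls round the work are solid. World frame = base frame: x ahead of the robot, y to its left, z up, the work surface at z = 0. Lengths are in m, angles in rad, forces in N, time in s.
With the tool pointing down it reaches from about 0.325 to 0.925 m from the base axis. Payload 3.1 kg.
Tool frame: the origin (TCP) lies midway between the tips of the shut fingers; the grasp point (between the pads) lies 19 mm behind it (env.tcp_to_grasp is the distance from the TCP to the grasp point, in m); y points along the fingers, x is the direction in which the jaws open and shut, and the axes are right-handed (so a half turn about y gives the same grasp; the last joint's range is limited). The gripper opens to 85 mm and grips with 20 to 120 N. Pads are 22 mm wide; open, the fingers measure 114 mm over their backs; the gripper's body (76 mm by 85 mm) begins 54 mm behind the grasp point. The pads swing forward as they close: fully open they stand 13 mm farther back than shut.
Start: joints at [-1.34, 0.217, 1.613, -0, 1.311, -0.112], TCP at [0.21, -0.589, 0.231] pointing down, gripper open.
Joint ranges: [-2.75, 2.75], [-0.78, 2.1], [0.31, 2.55], [-1.13, 4.27], [0.13, 2.63], [-2.58, 2.58]. Speed limits (rad/s): [2.79, 2.79, 3.14, 3.14, 3.14, 3.14].

### API

Orientations are given as [roll, pitch, yaw] about the fixed x, y, z axes, in that order (R = Rz(yaw) Ry(pitch) Rx(roll)).
In Python, from plant import env gives the robot as it stands. Calls block until the motion is done:
- env.move_to(position, orientation): joint-space move of the TCP to a pose.
- env.line_to(position, frame=None, vel=0.15): straight line of the TCP; frame=None keeps the orientation; vel is the mean speed in m/s.
- env.move_joints(angles): joint-space move.
- env.grip(opening, grasp_force=None): finger opening in m; grasp_force is the grip in N (None keeps the last); returns when the fingers have stopped.
- env.dwell(seconds).
- env.ik(position, orientation): joint angles nearest the present ones, or None.
- env.state(): the state.
- env.capture(name): name is "side" or "top"; returns the picture (400x640x3 uint8, red, green, blue); there is no depth.
- env.camera_info(name): a dict with "vertical_fov" (degrees; the focal length in pixels is half the picture's height over the tangent of half this angle, whatever the lens; pixels are square), "cx", "cy" (the principal point, pixels), "rvec" (rotation vector, rad) and "tvec" (3), from world to camera coordinates, as OpenCV has them. Camera axes: x right, y down, z forward; pixel columns grow to the right and rows downward; lengths in m; the calibration is good to about 2 mm. A picture is of the moment at which its call begins. camera_info takes no time and is no camera call.
A pose or a line that the arm cannot do raises env.MotionError and nothing moves.
- env.job_done(): hands the job in, once; it reports no verdict.
The state is a dict: "clock": time; "joint_pos": joint angles; "joint_vel": joint speeds; "effort": joint torques, N m; "tcp_pos": TCP position; "orientation": TCP orientation; "contact_force": force on the tool from outside, world axes, zero at the start; "moment": the same for the moment, N m; "grip_width": finger opening in m.
Only numpy, scipy, OpenCV 4.12 (cv2) and the standard library are available. Lean on these libraries where they do the work, as an engineer would, in place of code of your own. Each camera call takes 0.05 s, during which the arm holds its last target. There are 200 camera calls.

### The job

Finish packing the small wooden gift chest: lower or drop the two foil-wrapped eggs lying on the table one by one into its two empty outer pockets, one egg in each. Then take the lid, which leans back wide open, bring it forward until it stands 60 degrees up from shut, and hold it there steadily for the customer: it would fall shut by itself, so never let it drop, and finish while still holding it. Leave the egg already in the middle pocket and everything else on the table where they are.

Things in the scene. Friction and masses are not known exactly. Their poses are not given: they have to be found in the camera images.
- chest: wooden gift chest, fixed, without its lid 58 mm high. Origin: centre of the underside; walls 6 mm, outside from x = -48 to +48 and y = -75 to +75 mm; +x from front to hinge, +y to its left, z up. Two dividers, 3 mm thick and up to 47 mm above the table, make three pockets side by side along y, each 84 mm (x) by 44 mm (y), floor 6 mm above the table
- chest_pocket_left (a point): centre of the floor of the outer pocket on the chest's +y side (empty at the start); axes as the chest's
- chest_pocket_mid (a point): centre of the floor of the middle pocket, which already holds an egg; axes as the chest's
- chest_pocket_right (a point): centre of the floor of the outer pocket on the chest's -y side (empty at the start); axes as the chest's
- chest_hinge (a point): middle of the lid's hinge line, 49 mm behind the chest's origin and 59 mm up; the line runs along the chest's y; axes as the chest's
- lid_lip (a point): middle of the lid's free edge, 154 mm wide along y; moves with the lid: 99 mm from the hinge line along the lid and (lid shut) 8 mm above it. Lid shut, its x points to the hinge, z up out of the lid's top. The lid is 16 mm thick at this edge, the point half-way through it: a 7 mm plate (outer face at z = +8 mm) and a rim (to z = -8 mm) only 8 mm wide along x
- chest_lid (a joint): angle of the lid in rad: 0 shut, grows as it opens, 1.047 is 60 degrees up, 1.75 is leaning back against its stop. The lid weighs about 0.2 kg and its hinge has almost no friction: below about 1.3 it falls shut when let go, above about 1.5 it falls back against the stop
- egg_one_mid (a point): centre of one loose foil-wrapped chocolate egg, 42 mm long (its x), 33 mm wide (its y), 32 mm high, about 30 g, lying on the table; the point is 16 mm above its underside
- egg_two_mid (a point): centre of the other loose foil-wrapped egg, same shape and size, axes alike
- egg_packed_mid (a point): centre of the egg, same shape and size, that already lies in the middle pocket
- carrots: flat bundle of orange sticks, 129 x 91 x 41 mm, loose, lying between the robot and the chest; origin at the centre of its underside
- soap_carton: small soap carton, 62 x 86 x 85 mm, loose, standing to the left of the chest; origin at the centre of its underside
- glass: empty tall glass, 69 mm across, 144 mm high, loose, standing to the right of the chest; origin at the centre of its underside

How it is judged:
On the way, in this order (a step that is already met when the one before it is completed fails the run):
1. one of the two loose eggs lies in an outer pocket, let go (((x of egg_one_mid in the frame of chest_pocket_left between -0.042 and 0.042 m and y of egg_one_mid in the frame of chest_pocket_left between -0.022 and 0.022 m and z of egg_one_mid in the frame of chest_pocket_left between 0.005 and 0.03 m and contact force between the fingers and egg_one below 0.05 N) or (x of egg_one_mid in the frame of chest_pocket_right between -0.042 and 0.042 m and y of egg_one_mid in the frame of chest_pocket_right between -0.022 and 0.022 m and z of egg_one_mid in the frame of chest_pocket_right between 0.005 and 0.03 m and contact force between the fingers and egg_one below 0.05 N) or (x of egg_two_mid in the frame of chest_pocket_left between -0.042 and 0.042 m and y of egg_two_mid in the frame of chest_pocket_left between -0.022 and 0.022 m and z of egg_two_mid in the frame of chest_pocket_left between 0.005 and 0.03 m and contact force between the fingers and egg_two below 0.05 N) or (x of egg_two_mid in the frame of chest_pocket_right between -0.042 and 0.042 m and y of egg_two_mid in the frame of chest_pocket_right between -0.022 and 0.022 m and z of egg_two_mid in the frame of chest_pocket_right between 0.005 and 0.03 m and contact force between the fingers and egg_two below 0.05 N))), for 0.2 s.
2. both eggs lie in the outer pockets, one in each, let go (((x of egg_one_mid in the frame of chest_pocket_left between -0.042 and 0.042 m and y of egg_one_mid in the frame of chest_pocket_left between -0.022 and 0.022 m and z of egg_one_mid in the frame of chest_pocket_left between 0.005 and 0.03 m and x of egg_two_mid in the frame of chest_pocket_right between -0.042 and 0.042 m and y of egg_two_mid in the frame of chest_pocket_right between -0.022 and 0.022 m and z of egg_two_mid in the frame of chest_pocket_right between 0.005 and 0.03 m) or (x of egg_one_mid in the frame of chest_pocket_right between -0.042 and 0.042 m and y of egg_one_mid in the frame of chest_pocket_right between -0.022 and 0.022 m and z of egg_one_mid in the frame of chest_pocket_right between 0.005 and 0.03 m and x of egg_two_mid in the frame of chest_pocket_left between -0.042 and 0.042 m and y of egg_two_mid in the frame of chest_pocket_left between -0.022 and 0.022 m and z of egg_two_mid in the frame of chest_pocket_left between 0.005 and 0.03 m)) and contact force between the fingers and egg_one below 0.05 N and contact force between the fingers and egg_two below 0.05 N), for 0.2 s.
At the end, for the whole second after the job is handed in: One egg lies on the floor of each outer pocket, the third still in the middle one; the lid stands still 60 degrees (within 7) above shut, held by the gripper's fingers alone; the carrot bundle, soap carton and glass are within 30 mm of where they stood (((x of egg_one_mid in the frame of chest_pocket_left between -0.042 and 0.042 m and y of egg_one_mid in the frame of chest_pocket_left between -0.022 and 0.022 m and z of egg_one_mid in the frame of chest_pocket_left between 0.005 and 0.03 m and x of egg_two_mid in the frame of chest_pocket_right between -0.042 and 0.042 m and y of egg_two_mid in the frame of chest_pocket_right between -0.022 and 0.022 m and z of egg_two_mid in the frame of chest_pocket_right between 0.005 and 0.03 m) or (x of egg_one_mid in the frame of chest_pocket_right between -0.042 and 0.042 m and y of egg_one_mid in the frame of chest_pocket_right between -0.022 and 0.022 m and z of egg_one_mid in the frame of chest_pocket_right between 0.005 and 0.03 m and x of egg_two_mid in the frame of chest_pocket_left between -0.042 and 0.042 m and y of egg_two_mid in the frame of chest_pocket_left between -0.022 and 0.022 m and z of egg_two_mid in the frame of chest_pocket_left between 0.005 and 0.03 m)) and x of egg_packed_mid in the frame of chest_pocket_mid between -0.042 and 0.042 m and y of egg_packed_mid in the frame of chest_pocket_mid between -0.022 and 0.022 m and z of egg_packed_mid in the frame of chest_pocket_mid between 0.005 and 0.03 m and value of joint chest_lid between 0.925 and 1.169 rad and velocity of joint chest_lid between -0.08 and 0.08 rad/s and contact force between the fingers and chest above 0.3 N and contact force between each of egg_one, egg_two and chest below 2 N and distance of each of carrots, soap_carton, glass from where it was at the start of the episode below 0.03 m); the arm keeps its last pose, push and grip.
It fails at once if the lid drops shut or almost shut (value of joint chest_lid below 0.4 rad).
It fails at once if a bystander is knocked over or pushed away (distance of any of carrots, soap_carton, glass from where it was at the start of the episode above 0.03 m or angle between any of glass, soap_carton's own z axis and vertical above 0.4 rad).
It fails at once if the egg in the middle pocket is taken out (z of egg_packed_mid in the frame of chest_pocket_mid above 0.045 m).
It also fails if it takes over 64 s, if anything falls off the work surface, if the arm or the gripper's body presses on something with over 40 N, if the wrist force passes 120 N, or if a joint passes its speed limit or range.

## Working session

There is one attempt and no reset: what is moved stays moved. The work goes in short steps, each a Python script; the robot and the scene stay as the last script left them, time stands still between calls to the robot, and variables do not carry over. Pictures are saved under pics/ and viewed, about 8 in all and at most 12, crops included, and the job is handed in when it is done.

```bash
mkdir -p pics; ls
python3 - <<'E'
from plant import env
import cv2
for n in ("side","top"):
    cv2.imwrite(f"pics/{n}0.png",env.capture(n)[:,:,::-1]); print(n,env.camera_info(n))
print(env.state(), env.tcp_to_grasp)
E
```

```text
pics
side {'vertical_fov': 45.337586830081534, 'cx': 315.51805839900965, 'cy': 204.97690663887602, 'rvec': array([ 0.56522989, -2.47925031,  1.42441663]), 'tvec': array([0.5021643 , 0.16845629, 0.93004549])}
top {'vertical_fov': 56.55668452119506, 'cx': 322.1094738323806, 'cy': 201.95938220437307, 'rvec': array([ 2.19580686, -2.17810992,  0.11360627]), 'tvec': array([-0.01081234,  0.52755273,  0.88654244])}
{'clock': 0.1, 'joint_pos': array([-1.34018943e+00,  2.17705543e-01,  1.61481931e+00,  1.24834558e-05,
        1.31137113e+00, -1.12208815e-01]), 'joint_vel': array([-0.0007291 , -0.00148628, -0.00335622, -0.00074843,  0.00050342,
        0.00010633]), 'effort': array([-4.66855145e-04, -3.98072577e+01, -3.04970813e+01, -9.84399549e-05,
        4.20967859e-03, -2.62015988e-06]), 'tcp_pos': array([ 0.20992826, -0.5878649 ,  0.23005843]), 'orientation': array([-1.57052643,  0.00228749, -1.22798352]), 'contact_force': array([ 0.34072345,  0.09833648, -0.20936161]), 'moment': array([-0.05057771, -0.04788467,  0.01138077]), 'grip_width': 0.08517575308785848} 0.0187
```

View pics/top0.png

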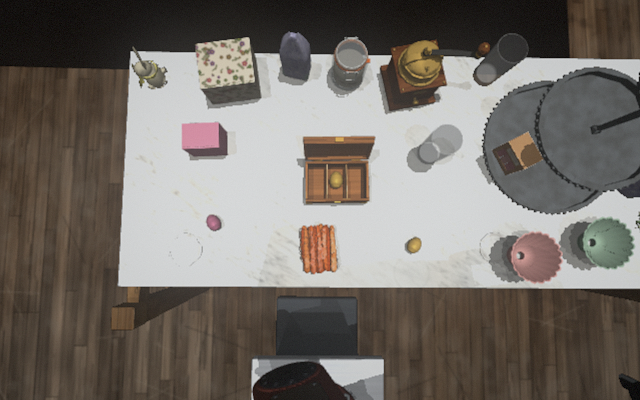

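View pics/side0.png

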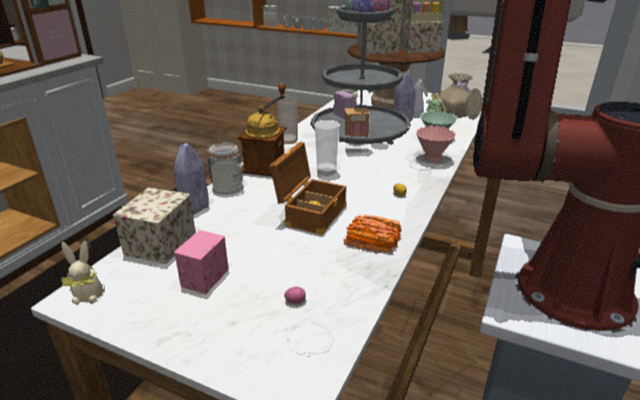

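The top view shows the pink egg at (214,222), the gold egg at (414,245), the chest at about (337,183) with its lid leaning back at row 137–160, the carrots at (319,249), the carton at (204,138) and the glass base at (428,153). The side view shows the eggs at (295,295) and (400,189), and the chest at (315,205).

```bash
cat > h.py <<'E'
import numpy as np, cv2
from plant import env
from scipy.spatial.transform import Rotation as Rn
def cam(n):
    c=env.camera_info(n); f=200/np.tan(np.radians(c["vertical_fov"])/2)
    return np.array([[f,0,c["cx"]],[0,f,c["cy"]],[0,0,1]]),np.array(c["rvec"]),np.array(c["tvec"])
def proj(n,P):
    K,r,t=cam(n); return cv2.projectPoints(np.asarray(P,float).reshape(-1,1,3),r,t,K,None)[0].reshape(-1,2)
def onplane(n,uv,z):
    K,r,t=cam(n); R=cv2.Rodrigues(r)[0]; c=-R.T@t; d=R.T@np.linalg.inv(K)@np.array([*uv,1.]); return c+d*(z-c[2])/d[2]
E
python3 - <<'E'
from h import *
for n in("side","top"):
    K,r,t=cam(n);R=cv2.Rodrigues(r)[0];print(n,"centre",-R.T@t)
    im=cv2.imread(f"pics/{n}0.png");hsv=cv2.cvtColor(im,cv2.COLOR_BGR2HSV)
    boxes={"top":{"pink":(200,210,230,235),"gold":(402,232,428,258),"packed":(327,168,346,192)},"side":{"pink":(280,282,310,308),"gold":(388,180,412,198)}}[n]
    for k,(a,b,c,d) in boxes.items():
        s=hsv[b:d,a:c]; m=(s[...,1]>90)&(s[...,2]>50)
        if k=="packed": m=(s[...,1]>90)&(s[...,0]>20)&(s[...,0]<35)
        _,lab,st,ce=cv2.connectedComponentsWithStats(m.astype(np.uint8)); i=1+np.argmax(st[1:,4])
        ys,xs=np.nonzero(lab==i); ct=ce[i]+[a,b]
        M=onplane(n,ct,.016); pts=np.array([onplane(n,(x+a,y+b),.016)[:2] for x,y in zip(xs,ys)])
        w,v=np.linalg.eigh(np.cov(pts.T)); print(k,st[i],ct,M.round(4),"long",np.degrees(np.arctan2(v[1,1],v[0,1])).round(1),4*np.sqrt(w))
for k,uv,z in[("FL",(304,203),.058),("FR",(368,203),.058),("RL",(306,161),.058),("RR",(369,161),.058),("carA",(301,226),.03),("carB",(338,272),.03),("glass",(428,155),0)]: print(k,onplane("top",uv,z).round(3))
big=lambda n,x,y,w,h,s:cv2.resize(cv2.imread(f"pics/{n}0.png")[y:y+h,x:x+w],None,fx=s,fy=s,interpolation=cv2.INTER_CUBIC)
cv2.imwrite("pics/z.png",np.vstack([big("top",290,125,100,90,6)[:,:600][:300*2-60],])) 
a=big("top",295,130,80,80,7)
cv2.imwrite("pics/z.png",a)
cv2.imwrite("pics/zs.png",big("side",265,135,140,125,5))
E
```

```text
side centre [0.13630364 0.86501216 0.61539127]
pink [  5   5  20  16 244] [295.05327869 294.65983607] [0.476  0.2576 0.016 ] long 119.8 [0.03723514 0.04484662]
gold [  6   3  12  13 117] [399.52991453 188.98290598] [ 0.424  -0.2319  0.016 ] long 108.9 [0.03202068 0.06876049]
top centre [0.45046346 0.01031878 0.92809616]
pink [13 14  1  1  1] [213. 224.] [0.4719 0.2588 0.016 ] long nan [nan nan]
gold [  6   6  13  15 148] [414.01351351 244.90540541] [ 0.4246 -0.2327  0.016 ] long 146.4 [0.02927068 0.03882406]
packed [ 4  7 10 12 54] [335.77777778 179.96296296] [ 0.5832 -0.0401  0.016 ] long -179.8 [0.02184995 0.03013229]
FL [0.522 0.037 0.058]
FR [ 0.523 -0.114  0.058]
RL [0.622 0.033 0.058]
RR [ 0.623 -0.117  0.058]
carA [0.468 0.044 0.03 ]
carB [ 0.359 -0.046  0.03 ]
glass [ 0.652 -0.276  0.   ]<stdin>:12: RuntimeWarning: Degrees of freedom <= 0 for slice
  c *= np.true_divide(1, fact)
  c *= np.true_divide(1, fact)
```

View pics/z.png

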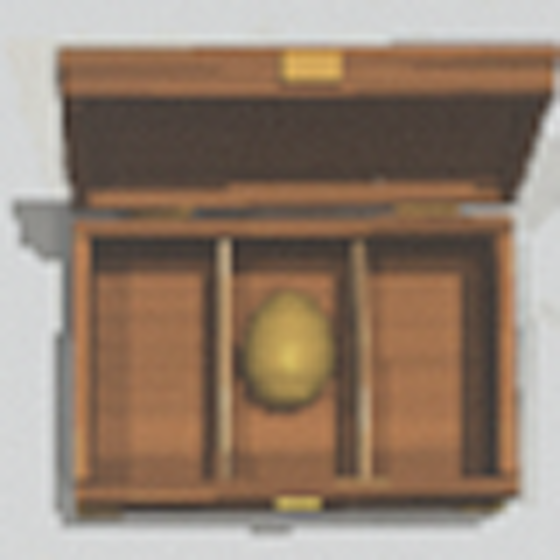

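View pics/zs.png

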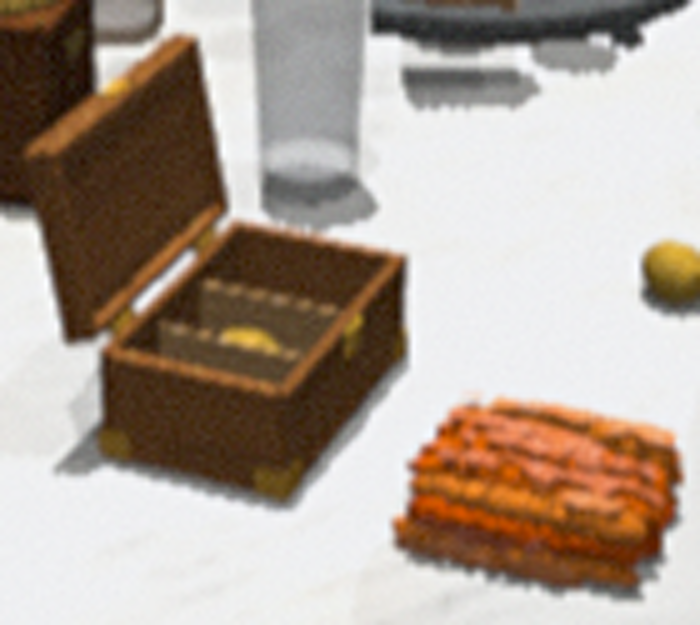

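The zoomed views show the chest rim corners clearly. In the top zoom they are at about (76,497), (517,495), (75,220) and (513,220), with the packed egg in the middle pocket. I'll fit the chest pose from both cameras and refine the egg axes.

Run:
```python
from h import *
from scipy.optimize import least_squares
z=lambda p,s,o:(np.array(p)+.5)/s-.5+np.array(o)
T=z([(76,497),(517,495),(75,220),(513,220)],7,(295,130)); TP=np.array([(-48,75,58),(-48,-75,58),(48,75,58),(48,-75,58)])/1e3
S=z([(105,350),(285,393),(405,258),(237,225),(285,498),(105,455),(400,362)],5,(265,135))
SP=np.array([(48,75,58),(-48,75,58),(-48,-75,58),(48,-75,58),(-48,75,0),(48,75,0),(-48,-75,0)])/1e3
W=lambda q,P:P@np.array([[np.cos(q[2]),np.sin(q[2]),0],[-np.sin(q[2]),np.cos(q[2]),0],[0,0,1]])+[q[0],q[1],0]
ft=lambda q:(proj("top",W(q,TP))-T).ravel(); fs=lambda q:(proj("side",W(q,SP))-S).ravel()
for n,f in(("top",ft),("side",fs),("both",lambda q:np.r_[ft(q),fs(q)])):
    r=least_squares(f,[.57,-.04,0]); print(n,r.x.round(4),np.abs(r.fun).max().round(2))
# eggs: fit ellipsoid silhouettes via chroma-weighted moments
def mask(n,box):
    a,b,c,d=box; s=cv2.imread(f"pics/{n}0.png")[b:d,a:c].astype(float); ch=s.max(2)-s.min(2)
    m=(ch>35).astype(np.uint8); _,lab,st,ce=cv2.connectedComponentsWithStats(m); i=1+np.argmax(st[1:,4]); ys,xs=np.nonzero(lab==i)
    return np.c_[xs+a,ys+b].astype(float)
rng=np.random.default_rng(0);U=rng.normal(size=(3000,3));U/=np.linalg.norm(U,axis=1)[:,None];U*=[.021,.0165,.016]
def mom(n,q):
    P=W(q,U)+[0,0,.016]; h=cv2.convexHull(proj(n,P).astype(np.float32)); M=cv2.moments(h); a=M["m00"]
    return np.array([M["m10"]/a,M["m01"]/a,M["mu20"]/a,M["mu11"]/a,M["mu02"]/a])
B={"pink":{"top":(198,208,232,238),"side":(278,280,314,310)},"gold":{"top":(400,230,430,260),"side":(386,178,414,200)}}
for k in B:
    m={n:mask(n,B[k][n]) for n in B[k]}
    ob={n:np.r_[p.mean(0),np.cov(p.T)[[0,0,1],[0,1,1]]] for n,p in m.items()}
    def f(q): return np.concatenate([(mom(n,q)-ob[n])*[1,1,.3,.3,.3] for n in ob])
    best=[]
    for y in np.radians([0,45,90,135]):
        r=least_squares(f,[*onplane("top",ob["top"][:2],.016)[:2],y],diff_step=1e-3); best.append(r)
    r=min(best,key=lambda r:r.cost); print(k,[len(p) for p in m.values()],r.x[:2].round(4),np.degrees(r.x[2])%180,r.cost.round(2),r.fun.round(2),[onplane(n,ob[n][:2],.016)[:2].round(4) for n in ob],[(round(np.degrees(b.x[2])%180),round(b.cost,2)) for b in best])
```

```text
top [ 0.5755 -0.0402  0.0125] 0.48
side [ 0.5752 -0.0411  0.0206] 1.54
both [ 0.5752 -0.0406  0.0172] 1.68
pink [133, 236] [0.4767 0.2577] 29.640518764949306 4.82 [ 0.94 -0.17  1.33 -0.08  1.18 -0.18  0.93  1.5   0.06  1.55] [array([0.4763, 0.26  ]), array([0.4776, 0.2553])] [(180, np.float64(5.83)), (30, np.float64(4.82)), (30, np.float64(4.82)), (30, np.float64(4.84))]
gold [154, 123] [ 0.4246 -0.2333] 143.40276295183233 0.83 [ 0.13  0.07  0.97 -0.06  0.48 -0.13  0.22  0.58  0.11  0.23] [array([ 0.4247, -0.233 ]), array([ 0.4245, -0.2345])] [(143, np.float64(0.83)), (143, np.float64(0.83)), (143, np.float64(0.84)), (143, np.float64(0.84))]
```

```bash
cat >> h.py <<'E'
C=np.array([.5753,-.0404,0]); PSI=.015
RC=Rn.from_euler("z",PSI)
cw=lambda p:C+RC.apply(p)
down=lambda yaw:[-np.pi/2,0,yaw]
def st(tag):
    s=env.state(); print(tag,"t%.2f"%s["clock"],s["tcp_pos"].round(4),"w%.4f"%s["grip_width"],"F",s["contact_force"].round(2),"rpy",s["orientation"].round(3),flush=True)
def pick(x,y,yaw):
    env.grip(.07,25); env.move_to([x,y,.12],down(yaw)); env.line_to([x,y,.002],vel=.12); st("down")
    env.grip(.0,25); st("gripped"); env.line_to([x,y,.14],vel=.12); st("lifted")
def place(py):
    p=cw([-.004,py,0]); env.move_to([p[0],p[1],.14],down(PSI)); st("above")
    env.line_to([p[0],p[1],.016],vel=.08); st("in"); env.grip(.054); env.dwell(.3); st("open")
    env.line_to([p[0],p[1],.15],vel=.15); st("out")
E
python3 - <<'E'
from h import *
pick(.4246,-.2335,np.radians(143.4-180))
cv2.imwrite("pics/a.png",np.hstack([cv2.resize(env.capture("top")[190:290,350:480,::-1],None,fx=3,fy=3),cv2.resize(env.capture("side")[110:210,350:480,::-1],None,fx=3,fy=3)]))
E
```

```text
down t3.12 [ 0.4253 -0.2341  0.0027] w0.0697 F [0.04 0.01 0.33] rpy [-1.571 -0.002 -0.639]
gripped t3.52 [ 0.4251 -0.2339  0.0031] w0.0393 F [-1.97  0.89  5.73] rpy [-1.571e+00 -1.000e-03 -6.390e-01]
lifted t4.82 [ 0.4239 -0.233   0.139 ] w0.0388 F [-0.17  0.43 -0.95] rpy [-1.571  0.002 -0.639]
```

View pics/a.png

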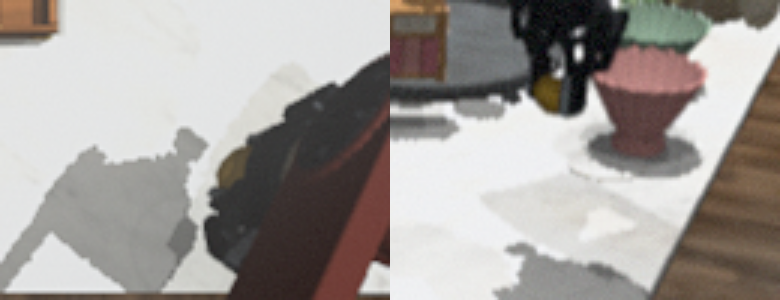

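The egg is held near the fingertips, at (235,165) in the left crop and (548,95) in the right. I'll place it in the right pocket.

Run:
```python
from h import *
place(-.047)
pick(.4765,.258,np.radians(29.6))
cv2.imwrite("pics/b.png",cv2.resize(env.capture("top")[125:235,190:390,::-1],None,fx=4,fy=4,interpolation=cv2.INTER_CUBIC))
```

```text
above t5.76 [ 0.5711 -0.0879  0.1394] w0.0390 F [-0.29  0.44 -1.07] rpy [-1.571  0.002  0.014]
in t7.46 [ 0.573  -0.0876  0.0169] w0.0388 F [-0.22  0.2   3.49] rpy [-1.571 -0.002  0.015]
open t8.05 [ 0.5761 -0.088   0.0174] w0.0526 F [ 5.51  1.58 -1.93] rpy [-1.572 -0.01   0.014]
out t9.09 [ 0.5705 -0.0872  0.1482] w0.0538 F [0.16 0.59 0.21] rpy [-1.57   0.004  0.015]
down t11.88 [0.4774 0.2583 0.0029] w0.0698 F [ 0.07  0.07 -0.03] rpy [-1.571 -0.002  0.517]
gripped t12.28 [0.4772 0.2583 0.0032] w0.0389 F [-1.96 -1.72  5.98] rpy [-1.571e+00 -1.000e-03  5.170e-01]
lifted t13.57 [0.4757 0.2577 0.1389] w0.0395 F [ 0.09 -0.08 -0.23] rpy [-1.57   0.002  0.517]
```

View pics/b.png

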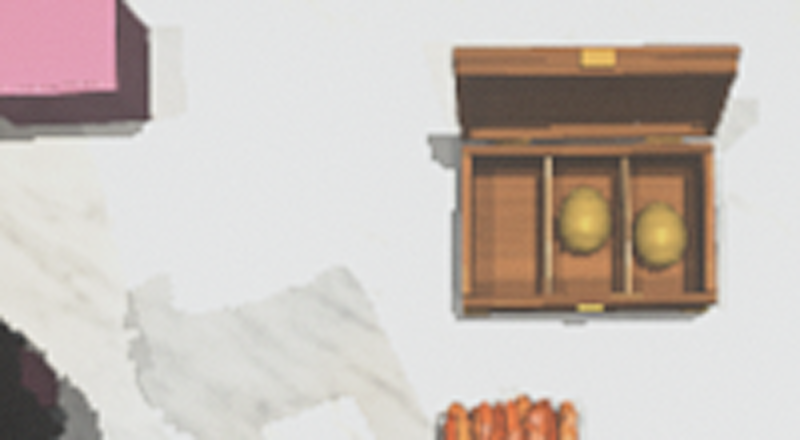

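The gold egg lies in the right pocket at (660,235). The pink egg is in the gripper at about (35,375). The finger touched the front wall on release, so I'll shift slightly to the rear and open less this time.

```bash
sed -i 's/cw(\[-.004,py,0\])/cw([.001,py,0])/; s/\.016\],vel=.08/.018],vel=.08/; s/env.grip(.054)/env.grip(.050)/' h.py
python3 - <<'E'
from h import *
place(.047)
env.move_to([.42,.05,.25],down(PSI)); st("away")
cv2.imwrite("pics/c.png",np.hstack([cv2.resize(env.capture("top")[125:215,290:385,::-1],None,fx=4,fy=4,interpolation=cv2.INTER_CUBIC),cv2.resize(env.capture("side")[140:230,265:360,::-1],None,fx=4,fy=4,interpolation=cv2.INTER_CUBIC)]))
E
```

```text
above t14.68 [0.5751 0.0076 0.1396] w0.0389 F [-0.5  -0.3  -0.56] rpy [-1.57e+00  1.00e-03  1.60e-02]
in t16.35 [0.5753 0.0067 0.0181] w0.0392 F [-2.14  0.39 -0.45] rpy [-1.571e+00  1.000e-03  1.500e-02]
open t16.97 [0.5721 0.0067 0.0174] w0.0499 F [-12.03   0.24   3.53] rpy [-1.571  0.007  0.016]
out t18.00 [0.5749 0.0067 0.149 ] w0.0503 F [-0.07 -0.89 -0.38] rpy [-1.571  0.002  0.015]
away t18.78 [0.4202 0.0499 0.2492] w0.0505 F [ 0.72 -0.04  0.65] rpy [-1.571  0.     0.015]
```

View pics/c.png

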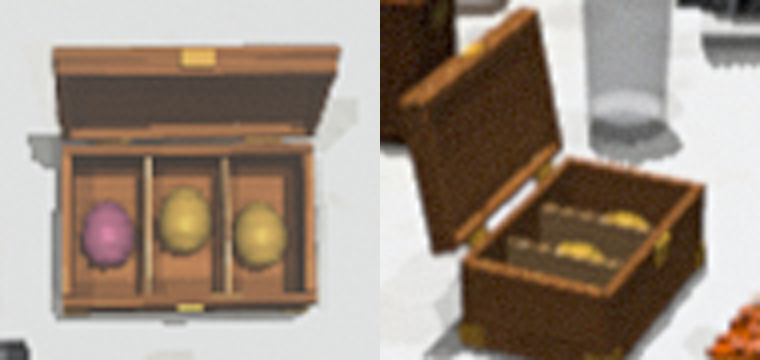

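All three pockets are filled: pink at (108,233), packed at (185,220), gold at (260,235). The lid is still leaning back. Next I'll check the lid prediction against the image, check reachability, and pinch the lid edge off the clasp.

```bash
cat >> h.py <<'E'
HY=.025; C[0]=.5743
def lidpose(th,r,dn):
    u=np.array([-np.cos(th),0,np.sin(th)]); n=np.array([np.sin(th),0,np.cos(th)])
    p=cw(np.array([.049,HY,.059])+r*u+(.008+dn)*n)
    R=RC.as_matrix()@np.c_[n,-u,np.cross(n,-u)]
    return p,Rn.from_matrix(R).as_euler("xyz")
E
python3 - <<'E'
from h import *
th=1.75;u=np.array([-np.cos(th),0,np.sin(th)]); n=np.array([np.sin(th),0,np.cos(th)]);h=np.array([.049,0,.059])
P=np.array([cw(h+.099*u+d*n+[0,y,0]) for d in(.016,0) for y in(.077,-.077)])
print("top",((proj("top",P)-[290,125]+.5)*4).round(0)); print("side",((proj("side",P)-[265,140]+.5)*4).round(0))
env.grip(.045,30)
for a in (1.75,1.4,1.047):
    p,o=lidpose(a,.076,-.002); print(a,p.round(3),o.round(3),env.ik(p,o))
p,o=lidpose(1.75,.19,-.002); q=env.ik(p,o); print(p,q)
E
```

```text
top [[ 53.  48.]
 [343.  47.]
 [ 53.  76.]
 [344.  75.]]
side [[ 16. 104.]
 [140.   7.]
 [ 41. 104.]
 [162.   6.]]
1.75 [ 0.642 -0.014  0.133] [-1.571  0.179  0.015] [-0.12009868  0.45857885  1.5038112  -0.02457011  1.3568703  -0.12774363]
1.4 [ 0.616 -0.015  0.135] [-1.571 -0.171  0.015] [-0.15190442  0.19743009  1.83862397  0.03504033  0.9373637  -0.18526622]
1.047 [ 0.59  -0.015  0.128] [-1.571 -0.524  0.015] [-2.00266410e-01  9.36041347e-05  2.15167838e+00  2.30306509e-01
  4.87062201e-01 -3.91433397e-01]
[ 0.66268569 -0.0140713   0.24488785] [-0.11626294  0.40315472  1.36198829 -0.02333532  1.55414861 -0.12879585]
```

The predicted lid edge matches the image to about 1 px, and every pose is reachable.

Run:
```python
from h import *
p,o=lidpose(1.75,.19,-.002); env.move_to(p,o); st("pre")
p,o=lidpose(1.75,.076,-.002); env.line_to(p,vel=.08); st("at")
env.grip(0,30); env.dwell(.2); st("gripped")
cv2.imwrite("pics/d.png",np.hstack([cv2.resize(env.capture("top")[115:215,285:385,::-1],None,fx=4,fy=4),cv2.resize(env.capture("side")[120:220,260:360,::-1],None,fx=4,fy=4)]))
```

```text
pre t20.11 [ 0.6621 -0.0138  0.2448] w0.0452 F [-0.1   0.04  0.28] rpy [-1.57   0.18   0.015]
at t21.68 [ 0.643  -0.0144  0.1335] w0.0449 F [-0.28  0.01 -0.36] rpy [-1.571  0.178  0.015]
gripped t22.25 [ 0.6437 -0.0144  0.1332] w0.0160 F [ 4.1  -0.24 -0.6 ] rpy [-1.571  0.176  0.015]
```

View pics/d.png

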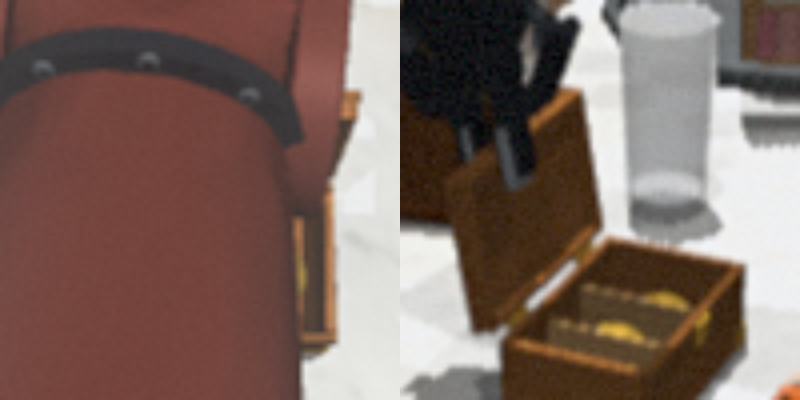

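The pinch is good: the grip width is 16.0 mm, the edge thickness, and the fingers straddle the edge at (500,140). I'll swing it forward along the hinge arc, watching the force.

Run:
```python
from h import *
for a in np.linspace(1.75,1.047,12)[1:]:
    p,o=lidpose(a,.076,-.001); env.line_to(p,o,vel=.05)
    s=env.state(); F=s["contact_force"]; print("%.2f"%a,"t%.1f"%s["clock"],F.round(1),"err mm",((s["tcp_pos"]-p)*1e3).round(1),"w%.4f"%s["grip_width"],"pitch %.3f"%s["orientation"][1],flush=True)
    if np.linalg.norm(F)>35: break
cv2.imwrite("pics/e.png",cv2.resize(env.capture("side")[120:230,250:380,::-1],None,fx=5,fy=5,interpolation=cv2.INTER_CUBIC))
```

```text
1.69 t22.6 [ 5.2  0.4 -1.8] err mm [ 0.8 -0.1  0.4] w0.0149 pitch 0.112
1.62 t22.9 [ 6.1 -0.4 -2.3] err mm [ 0.8 -0.1  0.3] w0.0157 pitch 0.049
1.56 t23.1 [ 6.2 -0.3 -3.6] err mm [ 0.8 -0.2  0.3] w0.0151 pitch -0.014
1.49 t23.4 [ 7.4 -0.7 -3.6] err mm [ 0.9 -0.2  0.2] w0.0154 pitch -0.078
1.43 t23.6 [ 8.  -1.3 -3.6] err mm [ 0.6 -0.3  0.2] w0.0157 pitch -0.141
1.37 t23.9 [ 8.2 -0.4 -4.1] err mm [ 0.7 -0.3  0.3] w0.0151 pitch -0.205
1.30 t24.1 [ 8.7 -1.6 -4.4] err mm [ 0.8 -0.3  0.3] w0.0151 pitch -0.269
1.24 t24.4 [ 9.7 -0.9 -5.8] err mm [ 0.5 -0.4  0.1] w0.0155 pitch -0.332
1.17 t24.6 [10.  -1.2 -6.8] err mm [ 0.5 -0.4 -0. ] w0.0156 pitch -0.396
1.11 t24.9 [11.8 -1.3 -7.6] err mm [ 0.3 -0.4 -0.2] w0.0154 pitch -0.459
1.05 t25.1 [11.4 -3.  -8.3] err mm [ 0.  -0.4 -0.5] w0.0152 pitch -0.522
```

View pics/e.png

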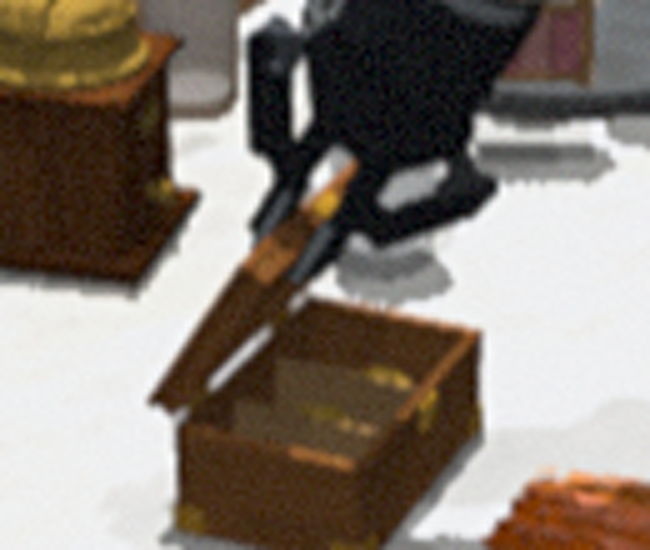

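The lid is held at roughly 60°, with its near lip corner at about (245,268)–(278,283). The eggs are visible in the chest, and the glass is hidden behind the gripper with its shadow unchanged. I'll check the angle numerically and test that it holds steady.

Run:
```python
from h import *
for th in(.95,1.0,1.047,1.1,1.15):
    u=np.array([-np.cos(th),0,np.sin(th)]); n=np.array([np.sin(th),0,np.cos(th)]);h=np.array([.049,.077,.059])
    P=[cw(h+.099*u+d*n-[0,y,0]) for d,y in((.016,0),(0,0),(.016,.154))]
    print(th,((proj("side",P)-[250,120]+.5)*5).round(0).tolist())
a=env.capture("side").astype(int); env.dwell(1.5); st("hold"); b=env.capture("side").astype(int)
print("lid-region change",np.abs(a-b)[150:230,270:330].mean())
print(env.state()["joint_vel"].round(4))
cv2.imwrite("pics/f.png",np.vstack([cv2.resize(env.capture("side")[160:190,285:335,::-1],None,fx=10,fy=10,interpolation=cv2.INTER_CUBIC),cv2.resize(env.capture("top")[110:170,160:260,::-1],None,fx=5,fy=5)]))
```

```text
0.95 [[251.0, 271.0], [279.0, 296.0], [393.0, 143.0]]
1.0 [[242.0, 265.0], [270.0, 289.0], [385.0, 137.0]]
1.047 [[233.0, 260.0], [262.0, 282.0], [376.0, 132.0]]
1.1 [[223.0, 254.0], [252.0, 275.0], [367.0, 127.0]]
1.15 [[213.0, 249.0], [243.0, 268.0], [358.0, 123.0]]
hold t26.70 [ 0.5913 -0.0156  0.128 ] w0.0156 F [ 9.21 -2.71 -5.81] rpy [-1.571 -0.521  0.015]
lid-region change 3.8690972222222224
[-0.0005 -0.0016  0.0003  0.0004  0.0006  0.0009]
```

View pics/f.png

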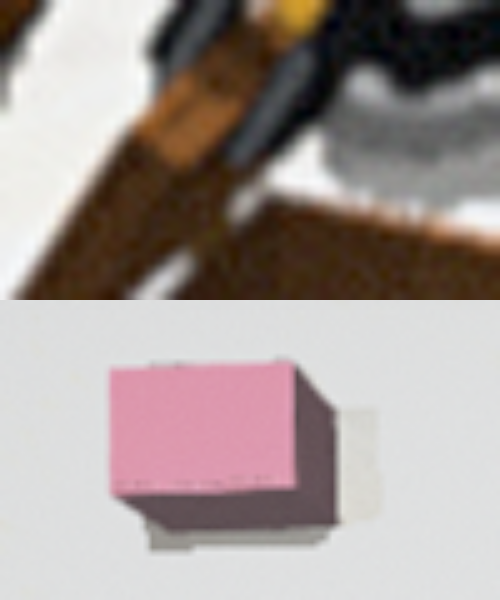

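The side view puts the lip corners at e-crop (243,264) and (265,284), which is between the predictions for 1.00 and 1.05 rad. The tool pitch of −0.521 gives 1.05 rad. The arm is still and the carton is upright, so I'll hand in.

```bash
python3 -c "
from h import *
st('final'); env.job_done()"
```

```text
final t26.85 [ 0.5913 -0.0156  0.128 ] w0.0153 F [ 9.41 -2.68 -7.04] rpy [-1.571 -0.521  0.015]
the job is handed in; nothing more can be done
```

Both eggs are packed, and I handed the job in at 26.9 s with the gripper still holding the lid about 60° up. The system reported no verdict.

- **Eggs:** I lowered the gold egg into the right pocket and the pink egg into the left. Pictures showed one egg in each pocket and the middle egg undisturbed. When the fingers opened inside the pockets, they brushed the chest's end walls with about 6 N and 12 N, well below the 40 N limit.
- **Lid:** I pinched its free edge beside the clasp and swung it forward along the hinge arc. The gripper's own angle gives 1.05 rad, and the side image gives about 1.00–1.05 rad (required 0.925–1.169).
- **Holding:** The grip width stayed at about 15–16 mm during a 1.5 s hold test, with about 11 N measured at the tool. Joint speeds were essentially zero.
- **Small disagreement:** In the side image the lid corners were 1–2 pixels from where I predicted them, so that angle is rougher than the gripper's.
- **Bystanders:** The soap carton looked upright and in place at the end. I did not measure the carrots or the glass; the glass was hidden behind the gripper with its shadow unchanged, and the arm's path stayed clear of both.

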